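# File the gauge pins by length and hold the odd one over the camera

### The job

Three steel pins that differ only in length stand on the mat: put the two that match the sample pins in the rack strips into the empty pockets of their matching rows, pushed down to the pocket floor and let go. Then take the odd one that matches neither row, carry it over the racks, the dark screen and the black rim of the camera station without touching the station with it, and hold it upright and centred over the round glass window with its lower end about 6 mm above the glass, not touching. Finish while still holding it there, still, and leave the caliper, jar and loupe where they are.

Things in the scene. Friction and masses are not known exactly. Their poses are not given: they have to be found in the camera images.
- pin_short: loose plain turned steel pin, the short one: diameter 20 mm, length 50 mm, slightly chamfered ends, thin dark groove ring 10 mm below its top; origin at the centre of its lower end, z along the pin upwards. Starts standing upright on the 2 mm thick mat to the robot's right, at least 55 mm from the other pins, in any order. About 123 g (varies).
- pin_odd: loose plain turned steel pin, the middle-length one that matches neither row: diameter 20 mm, length 63 mm, slightly chamfered ends, thin dark groove ring 10 mm below its top; origin at the centre of its lower end, z along the pin upwards. Starts standing upright on the 2 mm thick mat to the robot's right, at least 55 mm from the other pins, in any order. About 155 g (varies).
- pin_long: loose plain turned steel pin, the long one: diameter 20 mm, length 76 mm, slightly chamfered ends, thin dark groove ring 10 mm below its top; origin at the centre of its lower end, z along the pin upwards. Starts standing upright on the 2 mm thick mat to the robot's right, at least 55 mm from the other pins, in any order. About 187 g (varies).
- row_short: fixed white rack strip, 130 (x) x 40 (y) x 27 mm high; origin at the centre of its underside, z up. Row for 50 mm pins: fixed sample pins of that length at x = 0 and +42 (tops 57 above the underside), the empty pocket at x = -42. Strip x points away from the robot, within 0.2 rad; the strips' centres lie 110 mm or more apart in y, either one on the left.
- row_long: fixed white rack strip, 130 (x) x 40 (y) x 27 mm high; origin at the centre of its underside, z up. Row for 76 mm pins: fixed sample pins of that length at x = 0 and +42 (tops 83 above the underside), the empty pocket at x = -42. Strip x points away from the robot, within 0.2 rad; the strips' centres lie 110 mm or more apart in y, either one on the left.
- pocket_short (a point): centre of the mouth of the empty pocket of the short row, on the strip's top face (27 mm above the strip's underside); axes as the strip's, z up. Round hole 22 mm wide with a small chamfer, 20 mm deep, flat floor.
- pocket_long (a point): centre of the mouth of the empty pocket of the long row, on the strip's top face (27 mm above the strip's underside); axes as the strip's, z up. Round hole 22 mm wide with a small chamfer, 20 mm deep, flat floor.
- station: fixed camera station on the robot's left: base plate 180 x 180 x 12 mm, at its centre a black round housing, outer radius 50, rim (inner radius 43) 70 above the underside, camera face 24 below the rim top. Dark upright screen, 200 along x, 4 thick, top 85 above the underside, at y = -88. Origin: centre of the underside, z up; x, y within 0.15 rad of the robot's.
- window (a point): centre of the upper face of the round glass window (radius 22 mm) that looks straight up, 48 mm above the station's underside and 22 mm below the rim's top; axes as the station's, z up.
- caliper: digital caliper lying flat beyond the pins, 166 x 50 x 12 mm, origin under the middle of its bar, x along the bar. A bystander: leave it where it is.
- jar: small amber closed jar, radius 24 mm, 65 mm high, standing beyond the racks; origin at the centre of its underside. A bystander: leave it where it is.
- loupe: small black eye loupe, radius 18 mm, 34 mm high, standing between the robot and the racks; origin at the centre of its underside. A bystander: leave it where it is.
There are look-alikes about, which are no part of the job. Leave any purple or red look-alike of the pin_odd alone.

How it is judged:
On the way:
1. the short and the long pin stand in the empty pockets of their own rows, fully down and let go (z of pin_short in the frame of pocket_short below -0.015 m and horizontal distance between pin_short and pocket_short below 0.005 m and angle between each of pin_short, pin_long's own z axis and vertical below 0.15 rad and contact force between the fingers and pin_short below 0.2 N and linear speed of each of pin_short, pin_long below 0.02 m/s and z of pin_long in the frame of pocket_long below -0.015 m and horizontal distance between pin_long and pocket_long below 0.005 m and contact force between the fingers and pin_long below 0.2 N), for 0.2 s.
At the end, for the whole second after the job is handed in: Short and long pins let go in their own pockets (foot 15 mm or more below the mouth, within 5 mm of centre, tilt under 0.15 rad). Odd pin gripped (over 1 N), still, not touching the station, foot 2 to 11 mm above the glass, within 6 mm of its centre, tilt under 0.1 rad (all of step 1 and z of pin_odd in the frame of window between 0.002 and 0.011 m and horizontal distance between pin_odd and window below 0.006 m and angle between pin_odd's own z axis and vertical below 0.1 rad and linear speed of pin_odd below 0.01 m/s and contact force between the fingers and pin_odd above 1 N and contact force between pin_odd and station below 0.1 N); the arm keeps its last pose, push and grip.
It fails at once if the odd pin touches the camera station (screen, rim or glass) (contact force between pin_odd and station above 0.5 N).
It fails at once if the caliper is pushed away (more than 20 mm) (distance of caliper from where it was at the start of the episode above 0.02 m).
It fails at once if the jar is pushed away (more than 20 mm) (distance of jar from where it was at the start of the episode above 0.02 m).
It fails at once if the loupe is pushed away (more than 20 mm) (distance of loupe from where it was at the start of the episode above 0.02 m).
It also fails if it takes over 72 s, if anything falls off the work surface, if the arm or the gripper's body presses on something with over 40 N, if the wrist force passes 120 N, or if a joint passes its speed limit or range.

### The arm

A 6-joint arm with a two-finger parallel gripper is mounted at the origin on the work surface. World frame = base frame: x ahead of the robot, y to its left, z up, the work surface at z = 0. Lengths are in m, angles in rad, forces in N, time in s.
With the tool pointing down it reaches from about 0.4 to 0.825 m from the base axis. Payload 7 kg.
Tool frame: the origin (TCP) lies at the very end of the fingers, on their centre line; the grasp point (between the pads) lies 19 mm behind it; z points along the fingers, y is the line along which they close (so a half turn about z gives the same grasp; the last joint's range is limited). The gripper opens to 88 mm and grips with 3 to 60 N. Pads are 19 mm wide; open, the fingers measure 130 mm over their backs; the gripper's body (78 mm by 193 mm) begins 47 mm behind the grasp point.
Start: joints at [-0.971, 0.359, 0.012, 0, -1.224, -0.288], TCP at [0.207, -0.642, 0.227] pointing down, gripper open.
Joint ranges: [-3.07, 3.07], [-1.43, 2.12], [-1.02, 1.25], [-3.03, 1.67], [-3.05, -0], [-3.03, 3.03]. Speed limits (rad/s): [2.39, 2.39, 3.01, 3.14, 3.14, 3.14].

### API

Orientations are given as [roll, pitch, yaw] about the fixed x, y, z axes, in that order (R = Rz(yaw) Ry(pitch) Rx(roll)).
In Python, from station import * gives the robot as it stands.
- The arm moves only by the tool servo_tool, never from a script. Its argument "moves" is a list of rows, each an object of numbers: "jaw": the opening, from 0 (shut) to 1 (fully open); "dx", "dy", "dz": the shift along the world's x, y, z in m; "roll": the turn about the world's z in degrees. A call has exactly 10 rows; each row shifts and turns the commanded pose from where the row before left it; what a row does not reach is not made up. A row lasts 1/8 s, in which the tool goes at most 62.5 mm and 10.7 degrees, less where a joint would pass 70% of its speed; a pose out of reach is approached as far as the arm can. A call with a gripper value outside its range is refused whole. The fingers move at their own pace and stop on an object; "newtons" is the grip in N (left out, the last holds). Time passes only in rows, so rows that do not move let the fingers close, or fill a call up. It gives the time, the measured TCP pose, the force, the opening and the grip force at its end, in the units of the state.
- get_state(): the state, without advancing time (a new reading comes with each control period).
- grab_frame(name): name is "side" or "top"; returns (picture, depth): 384x512x3 uint8, red, green, blue; 384x512 float32, m along the optical axis (not along the pixel's ray), 0 where there is no reading.
- calibration(name): a dict with "intrinsics" (3x3 intrinsics, pixels), "k1" (the pictures are not rectified: a ray, as slopes to the right and down, at radius r is drawn at 1 + k1 r^2 times it, then the intrinsics apply), "R" (3x3) and "t" (3): a world point X has camera coordinates R X + t. Camera axes: x right, y down, z forward; pixel columns grow to the right and rows downward; lengths in m; the calibration is good to about 2 mm. A picture is of the moment at which its call begins. calibration takes no time and is no camera call.
- job_done(): hands the job in; it is judged then, once.
The state is a dict: "t": time; "q": joint angles; "qd": joint speeds; "joint_efforts": joint torques, N m; "eef_pos": TCP position; "ee_rot": TCP orientation; "force": force on the tool from outside, world axes, zero at the start; "moment": the same for the moment, N m; "width": finger opening in m; "gripper_force": force on a finger pad.
Only numpy, scipy, OpenCV 4.12 (cv2) and the standard library are available. Lean on these libraries where they do the work, as an engineer would, in place of code of your own. Each camera call takes 0.05 s, during which the arm holds its last target. There are 200 camera calls.

## Working session

There is one attempt and no reset: what is moved stays moved. The work goes in short steps, Python scripts to look and compute and a tool call to move; the robot and the scene stay as the last step left them, time stands still between calls to the robot, and variables do not carry over. Pictures are saved under pics/ and viewed, at most 10 in all, crops included, and the job is handed in when it is done.

Besides the shell and the picture viewer there is one more tool, called after ">>>" as name(argument=value, ...), one argument or row to a line, values as JSON. servo_tool: Moves the arm, as the interface text tells. Its arguments: {"type":"object","properties":{"moves":{"type":"array","items":{"type":"object","properties":{"jaw":{"type":"number"},"dx":{"type":"number"},"dy":{"type":"number"},"dz":{"type":"number"},"roll":{"type":"number"}}}},"newtons":{"type":"number"}},"required":["moves"]}

```bash
mkdir -p pics; ls; cat > h.py <<'E'
from station import *
import numpy as np, cv2
def save(name,fn):
    p,d=grab_frame(name); cv2.imwrite('pics/'+fn+'.png',p[:,:,::-1]); np.savez('/tmp/'+fn+'.npz',p=p,d=d); return p,d
def load(fn):
    z=np.load('/tmp/'+fn+'.npz'); return z['p'],z['d']
def slopes(c,uv):
    K=np.array(c['intrinsics']); k=c['k1']
    return cv2.undistortPoints(np.array(uv,float).reshape(-1,1,2),K,np.array([k,0,0,0.])).reshape(-1,2)
def onplane(name,uv,z):
    c=calibration(name); R=np.array(c['R']);t=np.array(c['t']); s=slopes(c,uv)
    o=-R.T@t; d=np.c_[s,np.ones(len(s))]@R
    return o+d*((z-o[2])/d[:,2])[:,None]
def cloud(name,d):
    h,w=d.shape; v,u=np.mgrid[:h,:w]
    c=calibration(name);R=np.array(c['R']);t=np.array(c['t'])
    s=slopes(c,np.c_[u.ravel(),v.ravel()]); P=np.c_[s,np.ones(len(s))]*d.reshape(-1,1)
    P=(P-t)@R; P[d.ravel()==0]=np.nan
    return P.reshape(h,w,3)
E
python3 - <<'E'
from h import *
for n in('side','top'):
    save(n,n+'0'); c=calibration(n); print(n,c['k1'],-np.array(c['R']).T@c['t'],np.array(c['R']).round(2).tolist(),np.array(c['intrinsics'])[0,0])
s=get_state();print({k:s[k] for k in('t','eef_pos','ee_rot','width','force')})
E
```

```text
pics
side -0.003423391789349485 [ 0.22774543 -0.34335148  0.63924719] [[0.72, -0.69, 0.01], [-0.51, -0.54, -0.66], [0.47, 0.47, -0.75]] 351.1091792121937
top -0.03725310809893672 [0.5478643  0.01061088 0.91230435] [[0.01, -1.0, 0.02], [-1.0, -0.01, -0.05], [0.05, -0.02, -1.0]] 402.9792397286059
{'t': 0.1, 'eef_pos': array([ 0.20690249, -0.6420398 ,  0.225716  ]), 'ee_rot': array([ 3.14009333e+00, -1.31506562e-04, -2.82989957e+00]), 'width': 0.08787055047231808, 'force': array([0.21343191, 0.19427638, 0.15526413])}
```

View pics/top0.png

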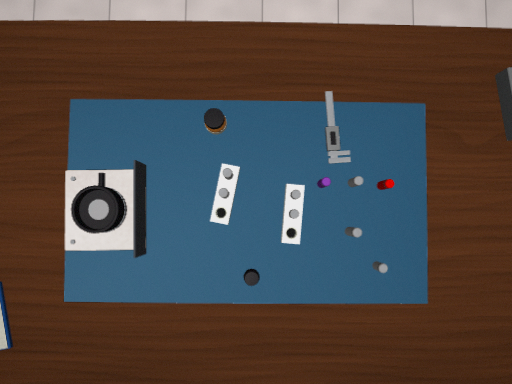

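View pics/side0.png

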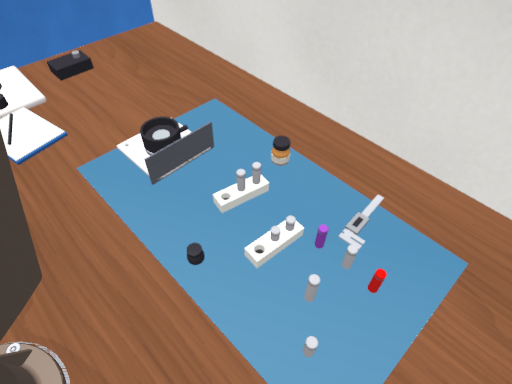

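The top view shows the pins at about (358,181), (356,232) and (382,268), with the purple look-alike at (325,182) and the red one at (389,184). The strips are at (225,193) and (293,213), and the window at (98,209). In the side view the left strip has the taller samples, so it is the long row. Next I'll measure.

```bash
cat > m.py <<'E'
from h import *
p,d=load('top0'); C=cloud('top',d); ps,ds=load('side0'); S=cloud('side',ds)
print('mat z',np.nanmedian(C[250:290,160:220,2]),np.nanmedian(C[120:150,270:300,2]))
def topc(C,p,u0,u1,v0,v1,zmin,zmax,lab):
    P=C[v0:v1,u0:u1].reshape(-1,3); m=(P[:,2]>zmin)&(P[:,2]<zmax); print(lab,m.sum(),np.nanmedian(P[m],0).round(4), 'zmax',np.nanmax(P[:,2]).round(4))
for lab,(u,v) in dict(a=(358,181),b=(356,232),c=(382,268),purple=(325,182),L1=(228,173),L0=(223,193),S1=(296,195),S0=(294,214)).items():
    W=C[v-9:v+10,u-9:u+10].reshape(-1,3); z=np.nanpercentile(W[:,2],97)
    # top disc: pixels near top height
    m=abs(C[v-9:v+10,u-9:u+10,2]-z)<.006; vv,uu=np.nonzero(m)
    print(lab,'ztop',z.round(4),'n',m.sum(),'px',uu.mean()+u-9,vv.mean()+v-9, onplane('top',[[uu.mean()+u-9,vv.mean()+v-9]],z)[0].round(4))
    # side cloud near there
    xy=onplane('top',[[uu.mean()+u-9,vv.mean()+v-9]],z)[0][:2]
    m=(np.hypot(S[...,0]-xy[0],S[...,1]-xy[1])<.016)&(S[...,2]>.02)
    Q=S[m]; zs=np.percentile(Q[:,2],95) if len(Q) else 0
    mm=m&(abs(S[...,2]-zs)<.005); vv,uu=np.nonzero(mm)
    if len(vv): print('   side ztop',round(float(zs),4),len(vv),S[mm].mean(0).round(4))
# strips
hsv=cv2.cvtColor(p,cv2.COLOR_RGB2HSV)
white=((hsv[...,1]<60)&(hsv[...,2]>170)).astype(np.uint8)
n,l,st,_=cv2.connectedComponentsWithStats(white)
for i in range(1,n):
    if st[i,4]>150 and 100<st[i,1]<300:
        cs,_=cv2.findContours((l==i).astype(np.uint8),cv2.RETR_EXTERNAL,cv2.CHAIN_APPROX_NONE)
        box=cv2.boxPoints(cv2.minAreaRect(cs[0])); print('white',st[i],box.round(1).tolist()); 
        for z in (.029,): 
            q=onplane('top',box,z); print(q.round(4).tolist(),'ctr',q.mean(0).round(4),[np.linalg.norm(q[k]-q[k-1]).round(4) for k in range(2)])
for lab,(u,v) in dict(win=(98,209),rim=(98,188),PL=(221,213),PS=(291,233)).items():
    print(lab,C[v,u].round(4), np.nanmedian(C[v-2:v+3,u-2:u+3,2]))
v0,u0=60+90,60; 
cv2.imwrite('pics/crop.png',cv2.resize(np.hstack([p[155:265,55:155],p[155:265,200:310]])[:,:,::-1],None,fx=3.8,fy=3.8,interpolation=cv2.INTER_CUBIC))
E
python3 m.py
```

```text
mat z 0.0020922470284187667 0.002478204742865738
a ztop 0.0663 n 68 px 358.3529411764706 180.16176470588235 [ 0.6237 -0.2145  0.0663]
   side ztop 0.0661 78 [ 0.622  -0.2166  0.0649]
b ztop 0.0791 n 65 px 356.7692307692308 232.06153846153848 [ 0.5146 -0.2073  0.0791]
   side ztop 0.0794 96 [ 0.5133 -0.2097  0.078 ]
c ztop 0.0534 n 68 px 382.5 268.11764705882354 [ 0.4371 -0.2693  0.0534]
   side ztop 0.0539 120 [ 0.436  -0.2721  0.0522]
purple ztop 0.0669 n 68 px 326.02941176470586 181.05882352941177 [ 0.621  -0.1455  0.0669]
   side ztop 0.0664 69 [ 0.6197 -0.1471  0.0651]
L1 ztop 0.0872 n 71 px 226.95774647887325 172.2394366197183 [0.6354 0.0625 0.0872]
   side ztop 0.0864 49 [0.634  0.0605 0.0854]
L0 ztop 0.0867 n 71 px 222.94366197183098 192.1267605633803 [0.5945 0.0702 0.0867]
   side ztop 0.086 50 [0.5933 0.0683 0.0851]
S1 ztop 0.0604 n 68 px 295.97058823529414 194.02941176470588 [ 0.5934 -0.0826  0.0604]
   side ztop 0.0606 62 [ 0.5928 -0.0845  0.0593]
S0 ztop 0.0604 n 68 px 294.2352941176471 213.5 [ 0.5521 -0.0791  0.0604]
   side ztop 0.0602 65 [ 0.5508 -0.0808  0.0593]
white
[... 377 characters left out ...]
0.0], [132.0, 250.0], [65.0, 250.0]]
[[0.6433, 0.4235, 0.029], [0.6446, 0.2751, 0.029], [0.4696, 0.2708, 0.029], [0.468, 0.4177, 0.029]] ctr [0.5564 0.3468 0.029 ] [np.float64(0.1754), np.float64(0.1484)]
white [282 184  23  60 882] [[281.0, 242.5], [286.0, 183.1999969482422], [304.5, 184.8000030517578], [299.6000061035156, 244.0]]
[[0.4887, -0.0538, 0.029], [0.6186, -0.0639, 0.029], [0.6156, -0.1049, 0.029], [0.4856, -0.0944, 0.029]] ctr [ 0.5521 -0.0793  0.029 ] [np.float64(0.0407), np.float64(0.1303)]
win [0.5579 0.3393 0.0508] 0.05033477774727669
rim [0.6014 0.3319 0.0735] 0.07121699095254189
PL [0.552  0.0795 0.0103] 0.009239223597439459
PS [ 0.5087 -0.0773  0.0104] 0.009394919330469207
```

View pics/crop.png

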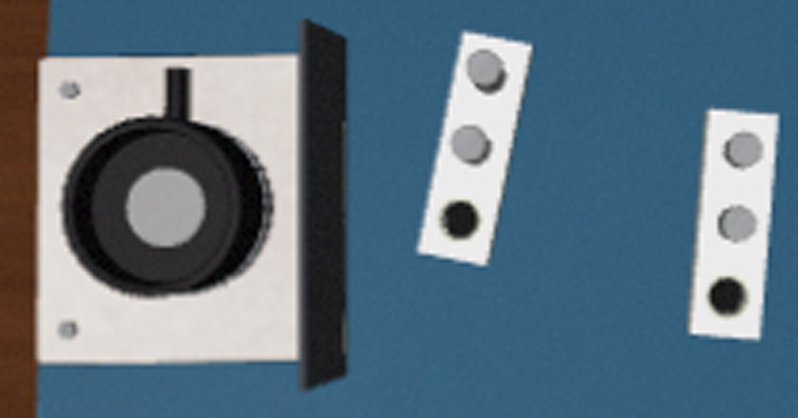

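Heights match: a is the odd pin (65 mm), b the long (78 mm) and c the short (52 mm). The crop shows the pockets as dark discs and the window as a grey disc, all clear. I'll refine those and start moving towards the short pin.

```bash
cat > m2.py <<'E'
from h import *
p,d=load('top0'); C=cloud('top',d); g=p.max(2)
def blob(mask,u,v,r):
    m=np.zeros(mask.shape,np.uint8); m[v-r:v+r+1,u-r:u+r+1]=mask[v-r:v+r+1,u-r:u+r+1]
    n,l,st,c=cv2.connectedComponentsWithStats(m); i=1+np.argmax(st[1:,4]); return c[i],st[i]
for lab,u,v,zz in (('PL',221,213,.029),('PS',291,233,.029)):
    c,st=blob(g<110,u,v,8); print(lab,c,st,onplane('top',[c],zz).round(4))
c,st=blob(g>90,98,209,15); print('win',c,st,onplane('top',[c],.050).round(4))
# rim top
m=(C[...,2]>.066)&(C[...,2]<.076); m[:,:60]=0;m[:,132:]=0;m[:170]=0;m[250:]=0
Q=C[m]; f=lambda Q:np.linalg.lstsq(np.c_[2*Q[:,:2],np.ones(len(Q))],(Q[:,:2]**2).sum(1),rcond=None)[0]
s=f(Q); print('rim',len(Q),s[:2].round(4),np.sqrt(s[2]+s[0]**2+s[1]**2))
print('window cloud',C[200:219,90:107].reshape(-1,3).mean(0).round(4))
m=(C[150:265,130:150,2]>.06); print('screen',np.nanmax(C[150:265,130:150,2]),C[150:265,130:150][m].min(0),C[150:265,130:150][m].max(0))
E
python3 m2.py
```

```text
PL [220.70588235 212.39705882] [217 208   9  10  68] [[0.5533 0.0787 0.029 ]]
PS [290.73913043 232.47826087] [287 228   9  10  69] [[ 0.5107 -0.0749  0.029 ]]
win [ 98.06647399 209.07225434] [ 88 199  21  21 346] [[0.5577 0.3394 0.05  ]]
rim 529 [0.5573 0.3385] 0.046490528505773086
window cloud [nan nan nan]
screen 0.09140515729931492 [0.45988248 0.24668649 0.06003246] [0.65996697 0.25625657 0.09140516]
```

>>> servo_tool(
  moves=[
    {"dx": 0.0288,"dy": 0.0466,"dz": -0.0095,"roll": -2.8,"jaw": 0.5},
    {"dx": 0.0288,"dy": 0.0466,"dz": -0.0095,"roll": -2.8,"jaw": 0.5},
    {"dx": 0.0288,"dy": 0.0466,"dz": -0.0095,"roll": -2.8,"jaw": 0.5},
    {"dx": 0.0288,"dy": 0.0466,"dz": -0.0095,"roll": -2.8,"jaw": 0.5},
    {"dx": 0.0288,"dy": 0.0466,"dz": -0.0095,"roll": -2.8,"jaw": 0.5},
    {"dx": 0.0288,"dy": 0.0466,"dz": -0.0095,"roll": -2.8,"jaw": 0.5},
    {"dx": 0.0288,"dy": 0.0466,"dz": -0.0095,"roll": -2.8,"jaw": 0.5},
    {"dx": 0.0288,"dy": 0.0466,"dz": -0.0095,"roll": -2.8,"jaw": 0.5},
    {"jaw": 0.5},
    {"jaw": 0.5},
  ],
  newtons=10,
)

```text
$.moves[8]: bad value
```

>>> servo_tool(
  moves=[
    {"dx": 0.0288,"dy": 0.0466,"dz": -0.0095,"roll": -2.8,"jaw": 0.5},
    {"dx": 0.0288,"dy": 0.0466,"dz": -0.0095,"roll": -2.8,"jaw": 0.5},
    {"dx": 0.0288,"dy": 0.0466,"dz": -0.0095,"roll": -2.8,"jaw": 0.5},
    {"dx": 0.0288,"dy": 0.0466,"dz": -0.0095,"roll": -2.8,"jaw": 0.5},
    {"dx": 0.0288,"dy": 0.0466,"dz": -0.0095,"roll": -2.8,"jaw": 0.5},
    {"dx": 0.0288,"dy": 0.0466,"dz": -0.0095,"roll": -2.8,"jaw": 0.5},
    {"dx": 0.0288,"dy": 0.0466,"dz": -0.0095,"roll": -2.8,"jaw": 0.5},
    {"dx": 0.0288,"dy": 0.0466,"dz": -0.0095,"roll": -2.8,"jaw": 0.5},
    {"dx": 0,"dy": 0,"dz": 0,"roll": 0,"jaw": 0.5},
    {"dx": 0,"dy": 0,"dz": 0,"roll": 0,"jaw": 0.5},
  ],
  newtons=10,
)

```text
t: 1.35
eef_pos: [0.4374, -0.2694, 0.1504]
ee_rot: [3.142, -0.001, 3.064]
force: [-0.5, -0.5, 0.5]
width: 0.0438
gripper_force: 0.0
```

>>> servo_tool(
  moves=[
    {"dx": 0,"dy": 0,"dz": -0.025,"roll": 0,"jaw": 0.5},
    {"dx": 0,"dy": 0,"dz": -0.025,"roll": 0,"jaw": 0.5},
    {"dx": 0,"dy": 0,"dz": -0.025,"roll": 0,"jaw": 0.5},
    {"dx": 0,"dy": 0,"dz": -0.025,"roll": 0,"jaw": 0.5},
    {"dx": 0,"dy": 0,"dz": -0.0245,"roll": 0,"jaw": 0.5},
    {"dx": 0,"dy": 0,"dz": 0,"roll": 0,"jaw": 0.5},
    {"dx": 0,"dy": 0,"dz": 0,"roll": 0,"jaw": 0.1},
    {"dx": 0,"dy": 0,"dz": 0,"roll": 0,"jaw": 0.1},
    {"dx": 0,"dy": 0,"dz": 0,"roll": 0,"jaw": 0.1},
    {"dx": 0,"dy": 0,"dz": 0,"roll": 0,"jaw": 0.1},
  ],
  newtons=20,
)

```text
t: 2.6
eef_pos: [0.438, -0.2698, 0.0269]
ee_rot: [-3.141, 0.001, 3.063]
force: [-1.6, 1.5, 6.1]
width: 0.0193
gripper_force: 20.0
```

>>> servo_tool(
  moves=[
    {"dx": 0,"dy": 0,"dz": 0.02,"roll": 0,"jaw": 0.1},
    {"dx": 0,"dy": 0,"dz": 0.02,"roll": 0,"jaw": 0.1},
    {"dx": 0,"dy": 0,"dz": 0.02,"roll": 0,"jaw": 0.1},
    {"dx": 0.0145,"dy": 0.0389,"dz": 0.01,"roll": 0,"jaw": 0.1},
    {"dx": 0.0145,"dy": 0.0389,"dz": 0,"roll": 0,"jaw": 0.1},
    {"dx": 0.0145,"dy": 0.0389,"dz": 0,"roll": 0,"jaw": 0.1},
    {"dx": 0.0145,"dy": 0.0389,"dz": 0,"roll": 0,"jaw": 0.1},
    {"dx": 0.0145,"dy": 0.0389,"dz": 0,"roll": 0,"jaw": 0.1},
    {"dx": 0,"dy": 0,"dz": -0.025,"roll": 0,"jaw": 0.1},
    {"dx": 0,"dy": 0,"dz": 0,"roll": 0,"jaw": 0.1},
  ],
)

```text
t: 3.85
eef_pos: [0.5083, -0.0748, 0.0696]
ee_rot: [-3.141, -0.004, 3.063]
force: [-0.2, -0.7, -0.7]
width: 0.0195
gripper_force: 20.0
```

```bash
cat > pin.py <<'E'
from h import *
import sys
from scipy.optimize import least_squares
fn=sys.argv[1]; save('side',fn); p,d=load(fn); S=cloud('side',d); s=get_state(); e=np.array(s['eef_pos'])
print(e.round(4),np.array(s['ee_rot']).round(4),np.array(s['force']).round(1))
r=np.hypot(S[...,0]-e[0],S[...,1]-e[1])
m=(r<.018)&(S[...,2]<e[2]-.002)&(S[...,2]>float(sys.argv[2]))
Q=S[m]; print(len(Q),Q.min(0).round(4),Q.max(0).round(4))
f=lambda a:np.hypot(Q[:,0]-a[0]-a[2]*(Q[:,2]-e[2]),Q[:,1]-a[1]-a[3]*(Q[:,2]-e[2]))-.010
a=least_squares(f,[e[0],e[1],0,0],loss='soft_l1',f_scale=.001).x
b=least_squares(lambda a:np.hypot(Q[:,0]-a[0],Q[:,1]-a[1])-.010,e[:2],loss='soft_l1',f_scale=.001).x
print('axis tilt fit',a.round(4),'vertical fit',b.round(4),'minus tcp',(b-e[:2]).round(4))
c=cv2.resize(p[200:300,200:330][:,:,::-1],None,fx=5,fy=5,interpolation=cv2.INTER_CUBIC); cv2.imwrite('pics/'+fn+'c.png',c)
E
python3 pin.py s1 .04
```

```text
[ 0.509  -0.0752  0.0705] [-3.1409e+00 -2.4000e-03  3.0628e+00] [ 0.9 -0.3 -1.9]
42 [ 0.4971 -0.0844  0.0464] [ 0.5062 -0.0724  0.0681]
axis tilt fit [ 0.5082 -0.0761  0.0398 -0.1014] vertical fit [ 0.5077 -0.0746] minus tcp [-0.0013  0.0006]
```

View pics/s1c.png

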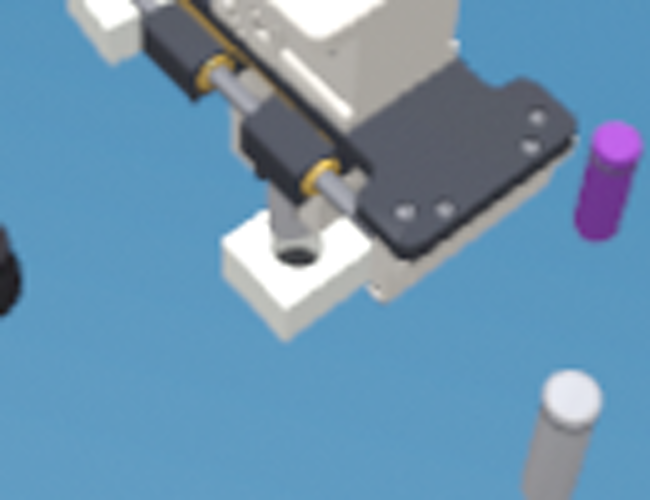

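The pin is in the gripper above the pocket, with the hole visible below it at about (298,257) in the crop. To cancel camera bias I'll measure the pocket and samples in the same side view.

```bash
cat > side.py <<'E'
from h import *
from scipy.optimize import least_squares
p,d=load('side0'); S=cloud('side',d); g=p.max(2)
def cyl(xy,z0,z1):
    m=(np.hypot(S[...,0]-xy[0],S[...,1]-xy[1])<.018)&(S[...,2]>z0)&(S[...,2]<z1); Q=S[m]
    return least_squares(lambda a:np.hypot(Q[:,0]-a[0],Q[:,1]-a[1])-.010,xy,loss='soft_l1',f_scale=.001).x.round(4),len(Q)
for n,xy,zt in (('S0',(.5521,-.0791),.059),('S1',(.5934,-.0826),.059),('L0',(.5945,.0702),.085),('L1',(.6354,.0625),.085),('a',(.6237,-.2145),.065),('b',(.5146,-.2073),.078),('c',(.4371,-.2693),.052)):
    print(n,cyl(xy,.034 if n[0] in'SL' else .008,zt-.005))
c=calibration('side')
for n,P in (('PS',(.5104,-.0754,.029)),('PL',(.5533,.0786,.029))):
    x=np.array(c['R'])@P+c['t']; u=cv2.projectPoints(np.array([P]),cv2.Rodrigues(np.array(c['R']))[0],np.array(c['t']),np.array(c['intrinsics']),np.array([c['k1'],0,0,0.]))[0].ravel()
    U,V=u.round().astype(int); w=(g[V-7:V+8,U-9:U+10]<135).astype(np.uint8); k,l,st,ct=cv2.connectedComponentsWithStats(w); i=1+np.argmax(st[1:,4])
    cs=cv2.findContours((l==i).astype(np.uint8),0,cv2.CHAIN_APPROX_NONE)[0][0]; bx,by,bw,bh=st[i,:4]
    q=[ct[i][0]+U-9,ct[i][1]+V-7]; print(n,u.round(1),st[i],np.round(q,1),onplane('side',[q],.029).round(4))
E
python3 side.py; python3 pin.py s2 .04
```

```text
S0 (array([ 0.5525, -0.0797]), 54)
S1 (array([ 0.5942, -0.083 ]), 57)
L0 (array([0.5951, 0.0702]), 123)
L1 (array([0.6365, 0.0623]), 111)
a (array([ 0.624, -0.216]), 154)
b (array([ 0.5145, -0.2089]), 181)
c (array([ 0.4373, -0.272 ]), 99)
PS [259.1 247.7] [ 6  8  7  4 22] [259.2 250.8] [[ 0.5054 -0.0808  0.029 ]]
PL [225.4 195.3] [ 8 10  4  1  4] [225.5 198. ] [[0.548  0.0722 0.029 ]]
[ 0.5097 -0.0754  0.0712] [-3.1412e+00 -8.0000e-04  3.0625e+00] [ 0.1 -1.2 -1.7]
44 [ 0.4973 -0.0849  0.0468] [ 0.5086 -0.0709  0.0684]
axis tilt fit [ 0.5086 -0.0749 -0.0078  0.0105] vertical fit [ 0.5087 -0.0751] minus tcp [-0.001   0.0003]
```

>>> servo_tool(
  moves=[
    {"dx": 0.0018,"dy": -0.0009,"dz": -0.004,"roll": 0,"jaw": 0.1},
    {"dx": 0,"dy": 0,"dz": -0.005,"roll": 0,"jaw": 0.1},
    {"dx": 0,"dy": 0,"dz": -0.004,"roll": 0,"jaw": 0.1},
    {"dx": 0,"dy": 0,"dz": -0.003,"roll": 0,"jaw": 0.1},
    {"dx": 0,"dy": 0,"dz": -0.003,"roll": 0,"jaw": 0.1},
    {"dx": 0,"dy": 0,"dz": -0.003,"roll": 0,"jaw": 0.1},
    {"dx": 0,"dy": 0,"dz": -0.002,"roll": 0,"jaw": 0.1},
    {"dx": 0,"dy": 0,"dz": 0,"roll": 0,"jaw": 0.1},
    {"dx": 0,"dy": 0,"dz": 0,"roll": 0,"jaw": 0.1},
    {"dx": 0,"dy": 0,"dz": 0,"roll": 0,"jaw": 0.1},
  ],
  newtons=15,
)

```text
t: 5.2
eef_pos: [0.5118, -0.076, 0.0472]
ee_rot: [3.142, 0.0, 3.062]
force: [-0.4, 0.5, -0.9]
width: 0.0194
gripper_force: 15.0
```

The foot is 7 mm into the pocket with no contact force, so I'll keep going down.

>>> servo_tool(
  moves=[
    {"dx": 0,"dy": 0,"dz": -0.003,"roll": 0,"jaw": 0.1},
    {"dx": 0,"dy": 0,"dz": -0.003,"roll": 0,"jaw": 0.1},
    {"dx": 0,"dy": 0,"dz": -0.003,"roll": 0,"jaw": 0.1},
    {"dx": 0,"dy": 0,"dz": -0.002,"roll": 0,"jaw": 0.1},
    {"dx": 0,"dy": 0,"dz": -0.002,"roll": 0,"jaw": 0.1},
    {"dx": 0,"dy": 0,"dz": -0.001,"roll": 0,"jaw": 0.1},
    {"dx": 0,"dy": 0,"dz": 0,"roll": 0,"jaw": 0.1},
    {"dx": 0,"dy": 0,"dz": 0,"roll": 0,"jaw": 0.1},
    {"dx": 0,"dy": 0,"dz": 0,"roll": 0,"jaw": 0.1},
    {"dx": 0,"dy": 0,"dz": 0,"roll": 0,"jaw": 0.1},
  ],
)

```text
t: 6.45
eef_pos: [0.512, -0.0762, 0.0338]
ee_rot: [-3.141, 0.001, 3.063]
force: [-2.2, -0.7, 7.0]
width: 0.0193
gripper_force: 15.0
```

Seated on the floor. Release, rise and go to the long pin.

>>> servo_tool(
  moves=[
    {"dx": 0,"dy": 0,"dz": 0,"roll": 0,"jaw": 0.4},
    {"dx": 0,"dy": 0,"dz": 0,"roll": 0,"jaw": 0.4},
    {"dx": 0,"dy": 0,"dz": 0,"roll": 0,"jaw": 0.4},
    {"dx": 0,"dy": 0,"dz": 0.03,"roll": 0,"jaw": 0.4},
    {"dx": 0,"dy": 0,"dz": 0.03,"roll": 0,"jaw": 0.4},
    {"dx": 0,"dy": 0,"dz": 0.03,"roll": 0,"jaw": 0.5},
    {"dx": 0.001,"dy": -0.044,"dz": 0,"roll": -2.2,"jaw": 0.5},
    {"dx": 0.001,"dy": -0.044,"dz": 0,"roll": -2.2,"jaw": 0.5},
    {"dx": 0.0005,"dy": -0.0438,"dz": 0,"roll": -2,"jaw": 0.5},
    {"dx": 0,"dy": 0,"dz": 0,"roll": 0,"jaw": 0.5},
  ],
)

```text
t: 7.7
eef_pos: [0.5139, -0.2101, 0.1227]
ee_rot: [-3.141, -0.001, 2.947]
force: [-0.2, 0.1, -0.4]
width: 0.0441
gripper_force: 0.0
```

```bash
cat > chk.py <<'E'
from h import *
save('top','t1'); p,d=load('t1'); C=cloud('top',d); s=get_state(); print(s['eef_pos'],s['ee_rot'])
for lab,(u,v) in dict(PS=(292,233),PL=(221,213)).items():
    W=C[v-7:v+8,u-7:u+8]; z=np.nanpercentile(W[...,2],97); m=abs(W[...,2]-z)<.006; vv,uu=np.nonzero(m)
    print(lab,z,onplane('top',[[uu.mean()+u-7,vv.mean()+v-7]],z).round(4))
E
python3 chk.py
```

```text
[ 0.51379738 -0.2090022   0.12262582] [-3.14155102e+00 -7.03411976e-04  2.94823409e+00]
PS 0.5499001165500988 [[ 0.5322 -0.0256  0.5499]]
PL 0.5453910958555844 [[0.5478 0.0385 0.5454]]
```

>>> servo_tool(
  moves=[
    {"dx": 0,"dy": 0,"dz": -0.02,"roll": 0,"jaw": 0.5},
    {"dx": 0,"dy": 0,"dz": -0.02,"roll": 0,"jaw": 0.5},
    {"dx": 0,"dy": 0,"dz": -0.02,"roll": 0,"jaw": 0.5},
    {"dx": 0,"dy": 0,"dz": -0.0145,"roll": 0,"jaw": 0.5},
    {"dx": 0,"dy": 0,"dz": 0,"roll": 0,"jaw": 0.5},
    {"dx": 0,"dy": 0,"dz": 0,"roll": 0,"jaw": 0.5},
    {"dx": 0,"dy": 0,"dz": 0,"roll": 0,"jaw": 0.1},
    {"dx": 0,"dy": 0,"dz": 0,"roll": 0,"jaw": 0.1},
    {"dx": 0,"dy": 0,"dz": 0,"roll": 0,"jaw": 0.1},
    {"dx": 0,"dy": 0,"dz": 0,"roll": 0,"jaw": 0.1},
  ],
  newtons=20,
)

```text
t: 9.0
eef_pos: [0.5145, -0.2079, 0.0488]
ee_rot: [3.142, 0.001, 2.951]
force: [-0.6, -0.4, 2.0]
width: 0.0192
gripper_force: 19.9
```

>>> servo_tool(
  moves=[
    {"dx": 0,"dy": 0,"dz": 0.03,"roll": 0,"jaw": 0.1},
    {"dx": 0,"dy": 0,"dz": 0.03,"roll": 0,"jaw": 0.1},
    {"dx": 0,"dy": 0,"dz": 0.03,"roll": 0,"jaw": 0.1},
    {"dx": 0.0065,"dy": 0.0477,"dz": 0.006,"roll": 0,"jaw": 0.1},
    {"dx": 0.0065,"dy": 0.0477,"dz": 0,"roll": 0,"jaw": 0.1},
    {"dx": 0.0065,"dy": 0.0477,"dz": 0,"roll": 0,"jaw": 0.1},
    {"dx": 0.0065,"dy": 0.0477,"dz": 0,"roll": 0,"jaw": 0.1},
    {"dx": 0.0065,"dy": 0.0477,"dz": 0,"roll": 0,"jaw": 0.1},
    {"dx": 0.0065,"dy": 0.0477,"dz": 0,"roll": 0,"jaw": 0.1},
    {"dx": 0,"dy": 0,"dz": 0,"roll": 0,"jaw": 0.1},
  ],
)

```text
t: 10.25
eef_pos: [0.5535, 0.0812, 0.1441]
ee_rot: [3.141, -0.0, 2.954]
force: [-0.4, 0.1, -2.1]
width: 0.019
gripper_force: 20.0
```

>>> servo_tool(
  moves=[
    {"dx": 0,"dy": 0,"dz": -0.02,"roll": 0,"jaw": 0.1},
    {"dx": 0,"dy": 0,"dz": -0.02,"roll": 0,"jaw": 0.1},
    {"dx": 0,"dy": 0,"dz": -0.01,"roll": 0,"jaw": 0.1},
    {"dx": 0,"dy": 0,"dz": 0,"roll": 0,"jaw": 0.1},
    {"dx": 0,"dy": 0,"dz": 0,"roll": 0,"jaw": 0.1},
    {"dx": 0,"dy": 0,"dz": 0,"roll": 0,"jaw": 0.1},
    {"dx": 0,"dy": 0,"dz": 0,"roll": 0,"jaw": 0.1},
    {"dx": 0,"dy": 0,"dz": 0,"roll": 0,"jaw": 0.1},
    {"dx": 0,"dy": 0,"dz": 0,"roll": 0,"jaw": 0.1},
    {"dx": 0,"dy": 0,"dz": 0,"roll": 0,"jaw": 0.1},
  ],
)

```text
t: 11.5
eef_pos: [0.5532, 0.0784, 0.0946]
ee_rot: [-3.142, -0.0, 2.951]
force: [-1.0, -0.2, -1.0]
width: 0.0195
gripper_force: 20.0
```

```bash
python3 pin.py s3 .05
```

```text
[0.5532 0.0784 0.0945] [-3.1416e+00 -1.0000e-04  2.9507e+00] [ 0.3 -0.8 -2. ]
89 [0.5431 0.0674 0.0504] [0.5579 0.0834 0.0913]
axis tilt fit [ 0.5537  0.078   0.0033 -0.0106] vertical fit [0.5536 0.0783] minus tcp [ 0.0004 -0.0001]
```

Pin and pocket agree within 0.4 mm in the side view. Insert.

>>> servo_tool(
  moves=[
    {"dx": 0,"dy": 0,"dz": -0.006,"roll": 0,"jaw": 0.1},
    {"dx": 0,"dy": 0,"dz": -0.005,"roll": 0,"jaw": 0.1},
    {"dx": 0,"dy": 0,"dz": -0.004,"roll": 0,"jaw": 0.1},
    {"dx": 0,"dy": 0,"dz": -0.003,"roll": 0,"jaw": 0.1},
    {"dx": 0,"dy": 0,"dz": -0.003,"roll": 0,"jaw": 0.1},
    {"dx": 0,"dy": 0,"dz": -0.003,"roll": 0,"jaw": 0.1},
    {"dx": 0,"dy": 0,"dz": -0.002,"roll": 0,"jaw": 0.1},
    {"dx": 0,"dy": 0,"dz": 0,"roll": 0,"jaw": 0.1},
    {"dx": 0,"dy": 0,"dz": 0,"roll": 0,"jaw": 0.1},
    {"dx": 0,"dy": 0,"dz": 0,"roll": 0,"jaw": 0.1},
  ],
  newtons=15,
)

```text
t: 12.8
eef_pos: [0.5533, 0.0784, 0.0687]
ee_rot: [3.141, 0.0, 2.951]
force: [-0.9, -0.1, -1.5]
width: 0.0196
gripper_force: 15.0
```

>>> servo_tool(
  moves=[
    {"dx": 0,"dy": 0,"dz": -0.003,"roll": 0,"jaw": 0.1},
    {"dx": 0,"dy": 0,"dz": -0.003,"roll": 0,"jaw": 0.1},
    {"dx": 0,"dy": 0,"dz": -0.003,"roll": 0,"jaw": 0.1},
    {"dx": 0,"dy": 0,"dz": -0.002,"roll": 0,"jaw": 0.1},
    {"dx": 0,"dy": 0,"dz": -0.002,"roll": 0,"jaw": 0.1},
    {"dx": 0,"dy": 0,"dz": -0.001,"roll": 0,"jaw": 0.1},
    {"dx": 0,"dy": 0,"dz": 0,"roll": 0,"jaw": 0.1},
    {"dx": 0,"dy": 0,"dz": 0,"roll": 0,"jaw": 0.1},
    {"dx": 0,"dy": 0,"dz": 0,"roll": 0,"jaw": 0.1},
    {"dx": 0,"dy": 0,"dz": 0,"roll": 0,"jaw": 0.1},
  ],
)

```text
t: 14.05
eef_pos: [0.5538, 0.0782, 0.0558]
ee_rot: [3.141, 0.001, 2.951]
force: [-2.5, -0.8, 8.5]
width: 0.0195
gripper_force: 15.0
```

Seated. Release, rise and go to the odd pin.

>>> servo_tool(
  moves=[
    {"dx": 0,"dy": 0,"dz": 0,"roll": 0,"jaw": 0.42},
    {"dx": 0,"dy": 0,"dz": 0,"roll": 0,"jaw": 0.42},
    {"dx": 0,"dy": 0,"dz": 0,"roll": 0,"jaw": 0.42},
    {"dx": 0,"dy": 0,"dz": 0.03,"roll": 0,"jaw": 0.42},
    {"dx": 0,"dy": 0,"dz": 0.03,"roll": 0,"jaw": 0.42},
    {"dx": 0,"dy": 0,"dz": 0.03,"roll": 0,"jaw": 0.42},
    {"dx": 0.0175,"dy": -0.0588,"dz": 0,"roll": 2.5,"jaw": 0.42},
    {"dx": 0.0175,"dy": -0.0588,"dz": 0,"roll": 2.5,"jaw": 0.42},
    {"dx": 0.0175,"dy": -0.0588,"dz": 0,"roll": 2.5,"jaw": 0.42},
    {"dx": 0.0175,"dy": -0.0588,"dz": 0,"roll": 2.5,"jaw": 0.42},
  ],
)

```text
t: 15.3
eef_pos: [0.6237, -0.1586, 0.1445]
ee_rot: [3.142, 0.0, 3.127]
force: [1.8, 0.4, 0.0]
width: 0.0368
gripper_force: 0.0
```

>>> servo_tool(
  moves=[
    {"dx": 0,"dy": -0.058,"dz": 0,"roll": 0,"jaw": 0.42},
    {"dx": 0,"dy": 0,"dz": 0,"roll": 0,"jaw": 0.42},
    {"dx": 0,"dy": 0,"dz": 0,"roll": 0,"jaw": 0.42},
    {"dx": 0,"dy": 0,"dz": 0,"roll": 0,"jaw": 0.42},
    {"dx": 0,"dy": 0,"dz": 0,"roll": 0,"jaw": 0.42},
    {"dx": 0,"dy": 0,"dz": 0,"roll": 0,"jaw": 0.42},
    {"dx": 0,"dy": 0,"dz": 0,"roll": 0,"jaw": 0.42},
    {"dx": 0,"dy": 0,"dz": 0,"roll": 0,"jaw": 0.42},
    {"dx": 0,"dy": 0,"dz": 0,"roll": 0,"jaw": 0.42},
    {"dx": 0,"dy": 0,"dz": 0,"roll": 0,"jaw": 0.42},
  ],
)

```text
t: 16.55
eef_pos: [0.6232, -0.2149, 0.1445]
ee_rot: [-3.142, 0.0, 3.125]
force: [0.2, 0.0, 0.1]
width: 0.0369
gripper_force: 0.0
```

```bash
python3 chk.py; python3 -c "
from h import *
save('side','s4')"
```

```text
[ 0.62321048 -0.21492159  0.14452361] [-3.14157761e+00 -6.58921574e-05  3.12516256e+00]
PS 0.6365180385199191 [[ 0.5352 -0.017   0.6365]]
PL 0.08751916198351747 [[0.5531 0.0781 0.0875]]
```

View pics/s4.png

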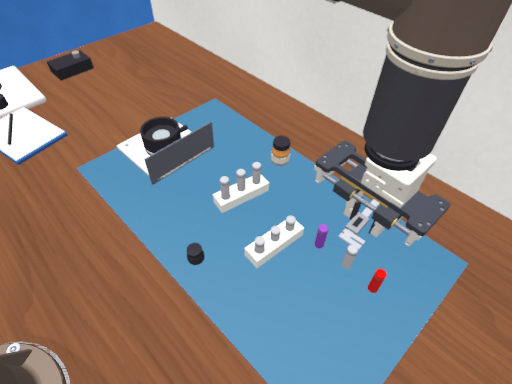

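Side view: both pins are seated level with their samples, the short at (259,243) and the long at (225,186). The gripper is above the odd pin at (350,256). Grasp it.

>>> servo_tool(
  moves=[
    {"dx": 0.0005,"dy": 0,"dz": -0.025,"roll": 0,"jaw": 0.42},
    {"dx": 0,"dy": 0,"dz": -0.025,"roll": 0,"jaw": 0.42},
    {"dx": 0,"dy": 0,"dz": -0.025,"roll": 0,"jaw": 0.42},
    {"dx": 0,"dy": 0,"dz": -0.02,"roll": 0,"jaw": 0.42},
    {"dx": 0,"dy": 0,"dz": -0.0125,"roll": 0,"jaw": 0.42},
    {"dx": 0,"dy": 0,"dz": 0,"roll": 0,"jaw": 0.42},
    {"dx": 0,"dy": 0,"dz": 0,"roll": 0,"jaw": 0.1},
    {"dx": 0,"dy": 0,"dz": 0,"roll": 0,"jaw": 0.1},
    {"dx": 0,"dy": 0,"dz": 0,"roll": 0,"jaw": 0.1},
    {"dx": 0,"dy": 0,"dz": 0,"roll": 0,"jaw": 0.1},
  ],
  newtons=30,
)

```text
t: 17.9
eef_pos: [0.6243, -0.2149, 0.0379]
ee_rot: [-3.141, 0.001, 3.126]
force: [0.2, 0.8, 4.6]
width: 0.0188
gripper_force: 29.9
```

>>> servo_tool(
  moves=[
    {"dx": 0,"dy": 0,"dz": 0.02,"roll": 0,"jaw": 0.1},
    {"dx": 0,"dy": 0,"dz": 0.035,"roll": 0,"jaw": 0.1},
    {"dx": 0,"dy": 0,"dz": 0.035,"roll": 0,"jaw": 0.1},
    {"dx": 0,"dy": 0,"dz": 0.035,"roll": 0,"jaw": 0.1},
    {"dx": 0,"dy": 0,"dz": 0.035,"roll": 0,"jaw": 0.1},
    {"dx": -0.005,"dy": 0.04,"dz": 0,"roll": 0,"jaw": 0.1},
    {"dx": -0.005,"dy": 0.04,"dz": 0,"roll": 0,"jaw": 0.1},
    {"dx": -0.005,"dy": 0.04,"dz": 0,"roll": 0,"jaw": 0.1},
    {"dx": -0.005,"dy": 0.04,"dz": 0,"roll": 0,"jaw": 0.1},
    {"dx": -0.005,"dy": 0.04,"dz": 0,"roll": 0,"jaw": 0.1},
  ],
)

```text
t: 19.15
eef_pos: [0.5979, -0.0136, 0.1966]
ee_rot: [3.142, -0.001, 3.125]
force: [0.6, 0.2, -2.6]
width: 0.0191
gripper_force: 29.9
```

>>> servo_tool(
  moves=[
    {"dx": -0.005,"dy": 0.04,"dz": 0,"roll": 0,"jaw": 0.1},
    {"dx": -0.005,"dy": 0.04,"dz": 0,"roll": 0,"jaw": 0.1},
    {"dx": -0.005,"dy": 0.04,"dz": 0,"roll": 0,"jaw": 0.1},
    {"dx": -0.005,"dy": 0.04,"dz": 0,"roll": 0,"jaw": 0.1},
    {"dx": -0.005,"dy": 0.04,"dz": 0,"roll": 0,"jaw": 0.1},
    {"dx": -0.005,"dy": 0.04,"dz": 0,"roll": 0,"jaw": 0.1},
    {"dx": -0.005,"dy": 0.04,"dz": 0,"roll": 0,"jaw": 0.1},
    {"dx": -0.005,"dy": 0.04,"dz": 0,"roll": 0,"jaw": 0.1},
    {"dx": 0,"dy": 0.03,"dz": 0,"roll": 0,"jaw": 0.1},
    {"dx": 0,"dy": 0,"dz": 0,"roll": 0,"jaw": 0.1},
  ],
)

```text
t: 20.4
eef_pos: [0.5585, 0.337, 0.1962]
ee_rot: [-3.141, -0.001, 3.127]
force: [-0.1, -0.4, -2.0]
width: 0.019
gripper_force: 29.9
```

>>> servo_tool(
  moves=[
    {"dx": 0,"dy": 0,"dz": -0.01,"roll": 0,"jaw": 0.1},
    {"dx": 0,"dy": 0,"dz": -0.01,"roll": 0,"jaw": 0.1},
    {"dx": 0,"dy": 0,"dz": -0.01,"roll": 0,"jaw": 0.1},
    {"dx": 0,"dy": 0,"dz": 0,"roll": 0,"jaw": 0.1},
    {"dx": 0,"dy": 0,"dz": 0,"roll": 0,"jaw": 0.1},
    {"dx": 0,"dy": 0,"dz": 0,"roll": 0,"jaw": 0.1},
    {"dx": 0,"dy": 0,"dz": 0,"roll": 0,"jaw": 0.1},
    {"dx": 0,"dy": 0,"dz": 0,"roll": 0,"jaw": 0.1},
    {"dx": 0,"dy": 0,"dz": 0,"roll": 0,"jaw": 0.1},
    {"dx": 0,"dy": 0,"dz": 0,"roll": 0,"jaw": 0.1},
  ],
)

```text
t: 21.65
eef_pos: [0.5587, 0.3352, 0.1671]
ee_rot: [3.142, 0.0, 3.125]
force: [-0.3, 0.2, -2.2]
width: 0.0188
gripper_force: 29.9
```

```bash
python3 pin.py s5 .1; python3 - <<'E'
from h import *
p,d=load('side0'); S=cloud('side',d)
# window & rim in the side view
m=(np.hypot(S[...,0]-.5577,S[...,1]-.3394)<.018)&(abs(S[...,2]-.05)<.006); print('win z side',m.sum(),np.median(S[m],0).round(4))
m=(abs(np.hypot(S[...,0]-.5577,S[...,1]-.3394)-.047)<.006)&(S[...,2]>.066)&(S[...,2]<.078); Q=S[m]; s=np.linalg.lstsq(np.c_[2*Q[:,:2],np.ones(len(Q))],(Q[:,:2]**2).sum(1),rcond=None)[0]; print('rim',m.sum(),s[:2],Q[:,2].max())
p,_=load('s5'); cv2.imwrite('pics/s5d.png',cv2.resize(p[60:190,90:250][:,:,::-1],None,fx=4,fy=4,interpolation=cv2.INTER_CUBIC))
E
```

```text
[0.5587 0.3351 0.1671] [-3.1416 -0.      3.1252] [ 0.1 -0.3 -2. ]
89 [0.5482 0.3233 0.1335] [0.5672 0.3375 0.1649]
axis tilt fit [ 0.5587  0.3345  0.0039 -0.0304] vertical fit [0.5586 0.3351] minus tcp [-0.0001  0.    ]
win z side 95 [0.557  0.3396 0.051 ]
rim 327 [0.55711762 0.33641847] 0.07563823820298557
```

View pics/s5d.png

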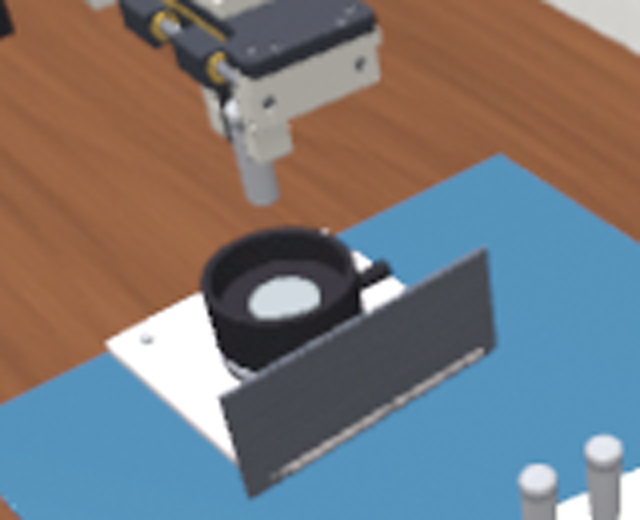

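The pin is upright above the housing; the window sits at about (285,298) in the crop. Centre it and lower in stages.

>>> servo_tool(
  moves=[
    {"dx": -0.0012,"dy": 0.0036,"dz": 0,"roll": 0,"jaw": 0.1},
    {"dx": 0,"dy": 0,"dz": -0.008,"roll": 0,"jaw": 0.1},
    {"dx": 0,"dy": 0,"dz": -0.01,"roll": 0,"jaw": 0.1},
    {"dx": 0,"dy": 0,"dz": -0.01,"roll": 0,"jaw": 0.1},
    {"dx": 0,"dy": 0,"dz": -0.01,"roll": 0,"jaw": 0.1},
    {"dx": 0,"dy": 0,"dz": -0.01,"roll": 0,"jaw": 0.1},
    {"dx": 0,"dy": 0,"dz": -0.008,"roll": 0,"jaw": 0.1},
    {"dx": 0,"dy": 0,"dz": 0,"roll": 0,"jaw": 0.1},
    {"dx": 0,"dy": 0,"dz": 0,"roll": 0,"jaw": 0.1},
    {"dx": 0,"dy": 0,"dz": 0,"roll": 0,"jaw": 0.1},
  ],
)

```text
t: 22.95
eef_pos: [0.5578, 0.339, 0.1116]
ee_rot: [3.141, 0.001, 3.125]
force: [0.5, 1.0, -1.1]
width: 0.019
gripper_force: 29.9
```

```bash
python3 pin.py s6 .08
```

```text
[0.5577 0.339  0.1116] [3.1410e+00 6.0000e-04 3.1253e+00] [-1.1 -0.  -0.8]
70 [0.5465 0.327  0.0803] [0.5636 0.342  0.1092]
axis tilt fit [ 0.5574  0.338  -0.0165 -0.0308] vertical fit [0.5577 0.3386] minus tcp [-0.0001 -0.0003]
```

Lower by 18.6 mm more, to a foot height of about 0.057.

>>> servo_tool(
  moves=[
    {"dx": 0,"dy": 0,"dz": -0.004,"roll": 0,"jaw": 0.1},
    {"dx": 0,"dy": 0,"dz": -0.004,"roll": 0,"jaw": 0.1},
    {"dx": 0,"dy": 0,"dz": -0.004,"roll": 0,"jaw": 0.1},
    {"dx": 0,"dy": 0,"dz": -0.003,"roll": 0,"jaw": 0.1},
    {"dx": 0,"dy": 0,"dz": -0.002,"roll": 0,"jaw": 0.1},
    {"dx": 0,"dy": 0,"dz": -0.0016,"roll": 0,"jaw": 0.1},
    {"dx": 0,"dy": 0,"dz": 0,"roll": 0,"jaw": 0.1},
    {"dx": 0,"dy": 0,"dz": 0,"roll": 0,"jaw": 0.1},
    {"dx": 0,"dy": 0,"dz": 0,"roll": 0,"jaw": 0.1},
    {"dx": 0,"dy": 0,"dz": 0,"roll": 0,"jaw": 0.1},
  ],
)

```text
t: 24.25
eef_pos: [0.5576, 0.3388, 0.0925]
ee_rot: [3.142, 0.0, 3.125]
force: [0.9, -0.1, -1.5]
width: 0.019
gripper_force: 29.9
```

```bash
python3 pin.py s7 .074; python3 - <<'E'
from h import *
p,_=load('s7'); cv2.imwrite('pics/s7d.png',cv2.resize(p[60:250,90:300][:,:,::-1],None,fx=3,fy=3,interpolation=cv2.INTER_CUBIC))
E
```

```text
[0.5576 0.3388 0.0925] [3.1415e+00 1.0000e-04 3.1253e+00] [ 0.2  0.4 -1.6]
32 [0.5467 0.327  0.0741] [0.5614 0.3417 0.0889]
axis tilt fit [ 0.559   0.3364  0.1301 -0.1752] vertical fit [0.5574 0.3386] minus tcp [-0.0002 -0.0002]
```

View pics/s7d.png

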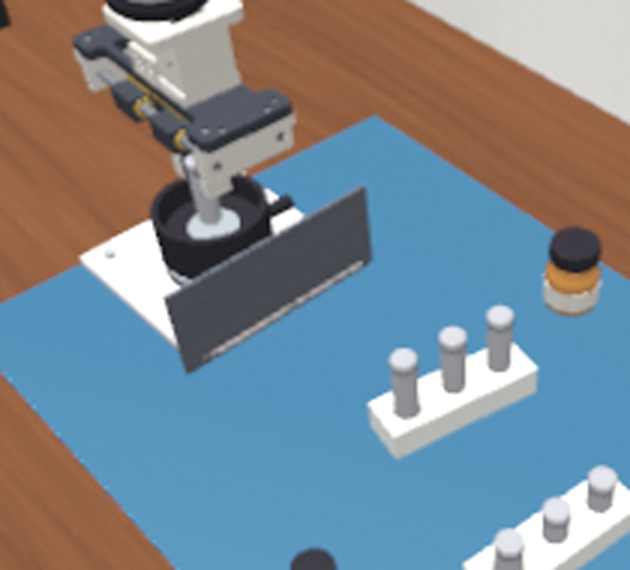

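The pin hangs over the window at about (210,225) with no contact force and its foot roughly 6.6 mm above the glass. Both racks are filled correctly and the loupe and jar haven't moved. Handing in.

```bash
python3 -c "
from station import *
print(job_done())"
```

```text
the job is handed in; nothing more can be done
None
```

I handed the job in at about 24 s, and it returned no verdict: the short and long pins are seated and let go in their own rows, and the odd pin is held upright and centred with its lower end about 6.6 mm above the glass by my measurement.

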